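Run-in check of a shear box carriage

TASK

Get the shear box carriage ready for a test: press the brass loading pad down until it is fully home in the box, then stroke the carriage through its whole travel to feel for sticky spots, first right up to the black stop, then all the way back to the red stop, and leave it there against the red stop with the pad still home. Stroke it slowly, never faster than 25 cm a second, and leave the other things on the desk where they are.

Things in the scene. Friction and masses are not known exactly. Their poses are not given: they have to be found in the camera images.
- slide_base: fixed grey base plate of the slide, 150 x 330 mm, 10 mm thick, with two steel rails along its y axis; origin at the centre of its underside, x to the far long side, y along the travel (to the left), z up. Nothing on the base, rails or stops is higher than 40 mm, so fingertips held above that pass freely over both ends.
- carriage (a joint): travel of the carriage along the base's y axis, m: 0 in the middle, +0.07 at the left end (against the stop there), -0.07 at the right end. Runs with about 4 N of friction, stays where it is left, moving mass about 2.5 kg.
- box_top (a point): on the carriage: centre of the flat top of the square brass shear box, 86 mm above the desk. Box fixed to the carriage, 98 x 98 mm, sides parallel to the base's axes, flat from 40 to 86 mm above the desk (too wide to grip: push its left or right side). Two thin screws stand 14 mm above its top. The carriage plate below is 124 mm across, 112 mm along the travel, top 40 mm above the desk.
- pad_top (a point): centre of the top of the boss of the round brass loading pad (disc 59 mm across, boss about 22 mm across) in the bore of the box, 26 mm above the pad's underside. Fully home it is 14 mm above box_top and the disc's rim is about flush with the box's top; standing proud it is up to 8 mm higher.
- pad (a joint): how far the pad has been pressed down, m: 0 = 8 mm proud, 0.008 = fully home. Stiff (about 6 to 9 N of push moves it) and stays where it is left.
- red_stop: fixed red end stop with rubber buffers across one end of the rails (which end varies), 130 mm across, 18 mm along the travel over its buffers, 10 to 38 mm above the desk; origin at the centre of its underside. With the carriage against it box_top is 65 mm from it along the travel.
- black_stop: the same end stop in black, at the other end of the rails.
- tin: round aluminium moisture tin with lid, 56 mm across, 40 mm high; a bystander, origin at the centre of its underside
- grease: white grease tub with blue lid, 60 mm across, 48 mm high; a bystander, origin at the centre of its underside
- wash: clear squeeze wash bottle with bent spout, 65 x 118 mm, 200 mm high; a bystander, origin at the centre of its underside
- gauge: round dial indicator lying on its back, 57 mm across, 108 mm long with its stem, 21 mm high; a bystander, origin at the centre of its underside
- jar: clear jar with red lid, 65 mm across, 99 mm high; a bystander, origin at the centre of its underside
- tool: screwdriver with orange handle, 206 mm long, 28 mm high; a bystander, origin at the centre of its underside

How it is judged:
By the outcome, as a careful person would: the job done as asked, in the order asked, and still so for the second after the job is handed in, with the robot touching nothing.
It also fails if it takes over 58 s, if anything falls off the work surface, if the arm or the gripper's body presses on something with over 40 N, if the wrist force passes 120 N, or if a joint passes its speed limit or range.

ROBOT

A 7-joint arm with a two-finger parallel gripper is mounted at the origin on a cart in front of the work surface, level with it; the furniture and walls round the work are solid. World frame = base frame: x ahead of the robot, y to its left, z up, the work surface at z = 0. Lengths are in m, angles in rad, forces in N, time in s.
With the tool pointing down it reaches from about 0.425 to 0.875 m from the base axis. Payload 4.7 kg.
Tool frame: the origin (TCP) lies at the very end of the fingers, on their centre line; the grasp point (between the pads) lies 19 mm behind it; z points along the fingers, y is the line along which they close (so a half turn about z gives the same grasp; the last joint's range is limited). The gripper opens to 87 mm and grips with 3 to 60 N. Pads are 19 mm wide; open, the fingers measure 117 mm over their backs; the gripper's body (75 mm by 190 mm) begins 51 mm behind the grasp point.
Start: joints at [-1.17, 0.321, -0.07, 1.45, 0.023, 1.371, -0.057], TCP at [0.245, 0.602, 0.223] pointing down, gripper open.
Joint ranges: [-2.86, 2.86], [-0.3, 2.09], [-1.38, 1.24], [0.06, 2.45], [-1.56, 4.7], [0.09, 2.05], [-2.69, 2.69]. Speed limits (rad/s): [2.57, 2.57, 3.14, 3.14, 3.14, 3.14, 3.14].

INTERFACE

Orientations are given as a rotation vector (axis times angle).
In Python, from bench import get_state, get_image, get_calibration, close_job gives the robot as it stands.
- The arm moves only by the shell command python3 -m crank 'ROWS' [FORCE]. ROWS is JSON, a list of rows, each a list of 5 numbers: the opening, from 0 (shut) to 1 (fully open), then the shift along the world's x, y, z in units of 0.2 m (1.0 is 0.2 m), then the turn about the world's z in units of 2 pi rad (1.0 is 2 pi rad). A call has 1 to 5 rows; each row is the pose to reach, as a shift and turn from the pose commanded when the call began, turning the shorter way round; what a row does not reach only later rows make up. A row lasts 1/8 s, in which the tool goes at most 62.5 mm and 10.7 degrees, less where a joint would pass 70% of its speed; a pose out of reach is approached as far as the arm can. A call with a number of a shift or a turn outside -1 to 1 is refused whole. A call with a gripper value outside its range is refused whole. The fingers move at their own pace and stop on an object; FORCE is the grip in N (left out, the last holds). Time passes only in rows, so rows that repeat a pose let the fingers close. It gives the time, the measured TCP pose, the force, the opening and the grip force at its end, in the units of the state.
- get_state(): the state, without advancing time (a new reading comes with each control period).
- get_image(name): name is "scene" or "top"; returns the picture (480x640x3 uint8, red, green, blue); there is no depth.
- get_calibration(name): a dict with "fovy" (degrees; the focal length in pixels is half the picture's height over the tangent of half this angle, whatever the lens; pixels are square), "cx", "cy" (the principal point, pixels), "k1" (the pictures are not rectified: a ray, as slopes to the right and down, at radius r is drawn at 1 + k1 r^2 times it, then the intrinsics apply), "R" (3x3) and "t" (3): a world point X has camera coordinates R X + t. Camera axes: x right, y down, z forward; pixel columns grow to the right and rows downward; lengths in m; the calibration is good to about 2 mm. A picture is of the moment at which its call begins. get_calibration takes no time and is no camera call.
- close_job(): hands the job in; it is judged then, once.
The state is a dict: "time": time; "joint_positions": joint angles; "qd": joint speeds; "joint_torque": joint torques, N m; "position": TCP position; "tool_rot": TCP orientation; "ft_force": force on the tool from outside, world axes, zero at the start; "torque": the same for the moment, N m; "grip_width": opening from 0.0 (shut) to 1.0 (fully open); "grip_force": force on a finger pad.
Only numpy, scipy, OpenCV 4.12 (cv2) and the standard library are available. Lean on these libraries where they do the work, as an engineer would, in place of code of your own. Each camera call takes 0.05 s, during which the arm holds its last target. There are 200 camera calls.

## Working session

There is one attempt and no reset: what is moved stays moved. The work goes in short steps, Python scripts to look and compute and a shell command to move; the robot and the scene stay as the last step left them, time stands still between calls to the robot, and variables do not carry over. Pictures are saved under pics/ and viewed, at most 10 in all, crops included, and the job is handed in when it is done.

```bash
mkdir -p pics; cat > h.py <<'E'
import numpy as np, cv2
from bench import *
def cal(n):
    c=get_calibration(n); f=240/np.tan(np.radians(c["fovy"])/2); return c,f,np.array(c["R"]),np.array(c["t"])
def ray(n,u,v):
    c,f,R,t=cal(n); d=np.array([(u-c["cx"])/f,(v-c["cy"])/f]); s=d.copy()
    for _ in range(30): s=d/(1+c["k1"]*(s@s))
    return -R.T@t, R.T@np.array([s[0],s[1],1])
def at(n,u,v,z):
    o,d=ray(n,u,v); return o+d*(z-o[2])/d[2]
def proj(n,X):
    c,f,R,t=cal(n); p=R@np.array(X)+t; s=p[:2]/p[2]; s=s*(1+c["k1"]*(s@s)); return s*f+[c["cx"],c["cy"]]
E
python3 - <<'E'
from h import *
for n in("scene","top"):
    cv2.imwrite(f"pics/{n}0.png",get_image(n)[:,:,::-1]); c,f,R,t=cal(n); print(n,f,-R.T@t,R.round(2).tolist())
s=get_state();print(s["time"],s["position"],s["tool_rot"],s["ft_force"])
E
```

```text
scene 536.8636467548037 [-0.02879858 -0.84330064  0.61241165] [[0.81, -0.58, -0.02], [-0.27, -0.35, -0.9], [0.52, 0.73, -0.44]]
top 460.733329769361 [0.3578421  0.03600175 1.12264462] [[-0.08, -1.0, 0.0], [-0.97, 0.08, -0.23], [0.22, -0.02, -0.97]]
0.1 [0.24506023 0.60150795 0.2215876 ] [-6.03664861e-01 -3.08282025e+00  2.68259290e-03] [-0.03571716  0.21978244 -0.55846857]
```

View pics/scene0.png

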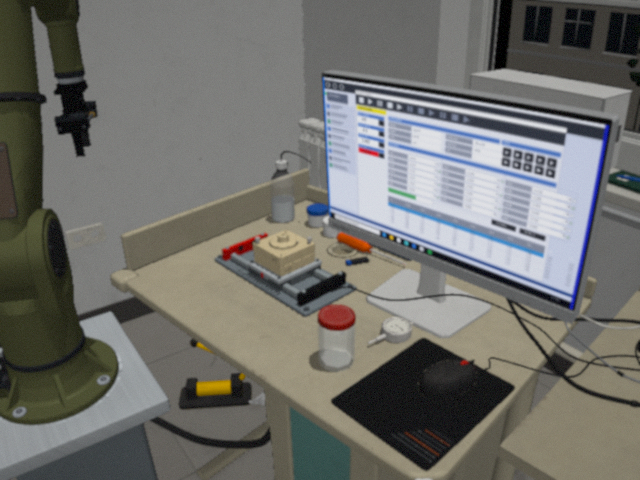

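View pics/top0.png

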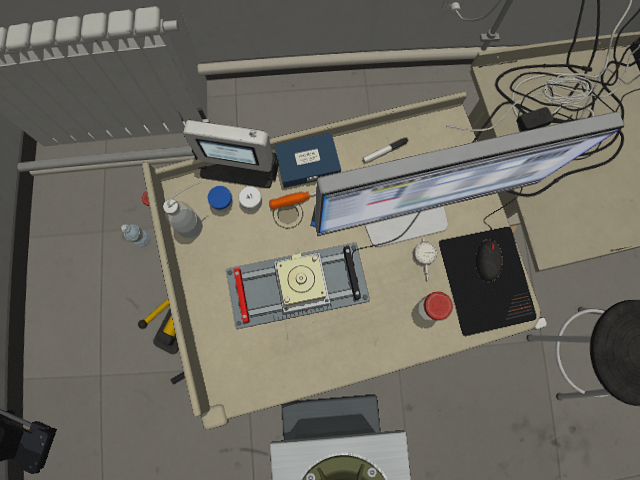

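The red stop is on the left (about 241,295) and the black one on the right (about 352,272). The pad boss is near (302,279), and the monitor stands behind and to the right. I'll enlarge both.

```bash
python3 - <<'E'
from h import *
a=cv2.imread("pics/top0.png")[225:345,215:385]; b=cv2.imread("pics/scene0.png")[215:315,210:360]
cv2.imwrite("pics/c1.png",cv2.resize(a,(765,540),interpolation=3)) # x4.5
cv2.imwrite("pics/c2.png",cv2.resize(b,(750,500),interpolation=3)) # x5
E
```

```text
(no output)
```

View pics/c1.png

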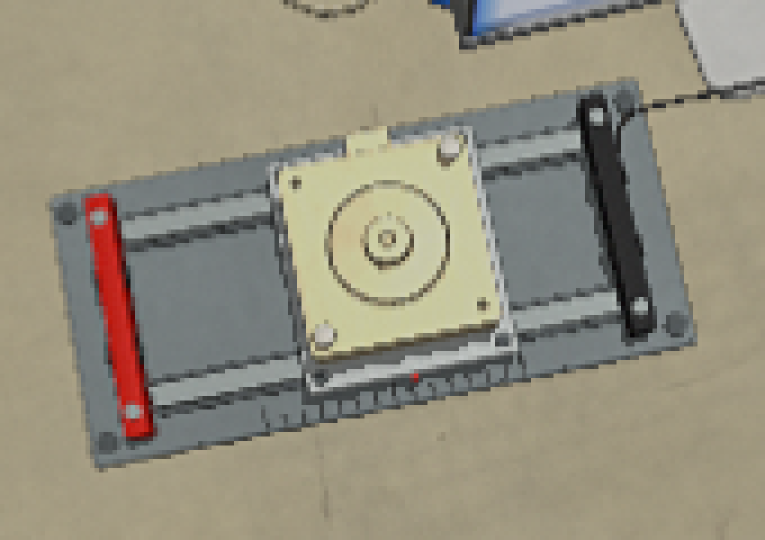

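View pics/c2.png

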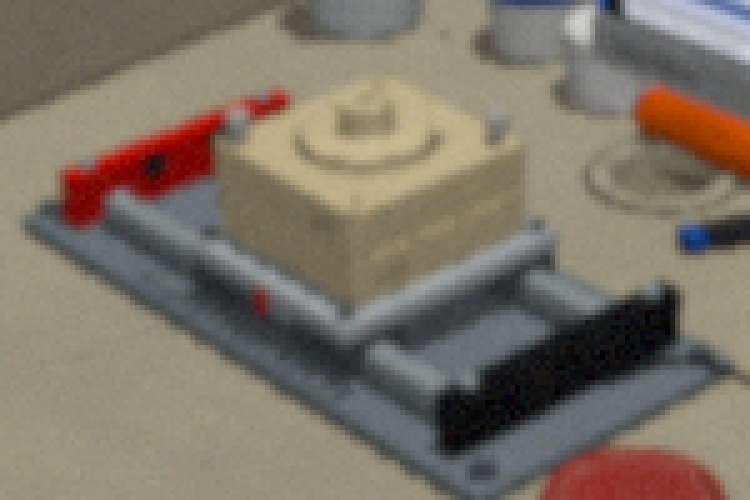

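The crop shows the boss centre at (388,238), base corners at (50,197), (98,468), (694,347) and (638,80), and box top corners at about (280,172), (468,135), (498,322) and (312,357).

```bash
python3 - <<'E'
from h import *
def p(x,y,z): return at("top",215+(x+.5)/4.5-.5,225+(y+.5)/4.5-.5,z)
B=[p(*q,.01) for q in [(50,197),(98,468),(694,347),(638,80)]]
print("base",np.round(B,4).tolist())
bc=np.mean(B,0); ey=(B[0]+B[1]-B[2]-B[3]); ey=ey[:2]/np.hypot(*ey[:2]); ex=np.array([ey[1],-ey[0]])
print("c",bc,"yaw",np.degrees(np.arctan2(-ey[0],ey[1])),"ey",ey,"ex",ex)
X=[p(*q,.086) for q in [(280,172),(468,135),(498,322),(312,357)]]
xc=np.mean(X,0);print("box",np.round(X,4).tolist(),xc,"rel",(xc-bc)[:2]@ex,(xc-bc)[:2]@ey)
for z in(.1,.108): q=p(388,238,z);print("boss",z,q,(q-bc)[:2]@ex,(q-bc)[:2]@ey)
# boss top in scene
o,d=ray("scene",210+365/5,215+103/5); o2,d2=ray("top",215+388/4.5-.4,225+238/4.5-.4)
A=np.c_[d,-d2];s=np.linalg.lstsq(A,o2-o,rcond=None)[0];print("tri",o+d*s[0],o2+d2*s[1])
# monitor lower left corner
for z in(.0,.1,.2,.4): print("mon",z,at("top",318,232,z),at("top",318,190,z))
print([at("scene",u,v,.0) for u,v in[(283,222),(336,367)]], at("top",437,305,.099))
from scipy.spatial.transform import Rotation as Ro
R=Ro.from_rotvec(get_state()["tool_rot"]).as_matrix();print(R.round(3))
E
```

```text
base [[0.5657, 0.2395, 0.01], [0.4177, 0.2198, 0.01], [0.4568, -0.1022, 0.01], [0.6056, -0.0866, 0.01]]
c [0.5114379 0.0676136 0.01     ] yaw 6.947837506575691 ey [-0.12096567  0.99265669] ex [0.99265669 0.12096567]
box [[0.5553, 0.1079, 0.086], [0.5669, 0.0111, 0.086], [0.4705, 0.0039, 0.086], [0.4604, 0.0978, 0.086]] [0.5132459  0.05519467 0.086     ] rel 0.0002924641151352955 -0.012546435475541474
boss 0.1 [0.51504407 0.05538786 0.1       ] 0.00210080022548218 -0.012572182818677089
boss 0.108 [0.51381431 0.05523621 0.108     ] 0.0008617176420035221 -0.012573964181929777
tri [0.51363298 0.05570704 0.10447525] [0.51436681 0.05532391 0.10458081]
mon 0.0 [0.64210475 0.00591144 0.        ] [ 0.75321809 -0.00307389  0.        ]
mon 0.1 [0.61678394 0.00859175 0.1       ] [7.17999826e-01 4.06788634e-04 1.00000000e-01]
mon 0.2 [0.59146314 0.01127205 0.2       ] [0.68278156 0.00388747 0.2       ]
mon 0.4 [0.54082153 0.01663266 0.4       ] [0.61234502 0.01084882 0.4       ]
[array([0.67130123, 0.31333526, 0.        ]), array([ 0.41694152, -0.25935504,  0.        ])] [ 0.42863011 -0.24283366  0.099     ]
[[-0.926  0.377 -0.001]
 [ 0.377  0.926 -0.002]
 [-0.    -0.002 -1.   ]]
```

```bash
python3 - <<'E'
from h import *
for a,b in [((330,213),(318,232)),((322,72),(318,188))]:
    o,d=ray("scene",*a); o2,d2=ray("top",*b)
    s=np.linalg.lstsq(np.c_[d,-d2],o2-o,rcond=None)[0];print("mon",o+d*s[0],o2+d2*s[1])
E
python3 -m crank '[[0,0.5,-1,0,0.081],[0,0.5,-1,0,0.081],[0,0.5,-1,0,0.081],[0,0.5,-1,0,0.081],[0,0.5,-1,0,0.081]]' 20
```

```text
mon [0.60628567 0.0088074  0.14912396] [0.60446921 0.00989531 0.14863486]
mon [0.59457482 0.01475411 0.44756688] [0.59834408 0.01229094 0.44899926]
time: 0.72
position: [0.3475, 0.3986, 0.2225]
tool_rot: [-0.182, 3.136, -0.001]
ft_force: [0.3, 0.5, -0.2]
grip_width: 0.517
grip_force: 0.0
```

```bash
python3 -m crank '[[0,0.48,-1,0,0],[0,0.48,-1,0,0],[0,0.48,-1,0,0],[0,0.48,-1,0,0],[0,0.48,-1,0,0]]' 
python3 -m crank '[[0,0.34,-0.71,-0.2,0],[0,0.34,-0.71,-0.2,0],[0,0.34,-0.71,-0.2,0],[0,0.34,-0.71,-0.2,0],[0,0.34,-0.71,-0.2,0]]'
python3 - <<'E'
from h import *
from scipy.spatial.transform import Rotation as Ro
s=get_state();print(s["time"],s["position"],s["ft_force"],Ro.from_rotvec(s["tool_rot"]).as_matrix()[:,1])
E
```

```text
time: 1.35
position: [0.4422, 0.2002, 0.2225]
tool_rot: [-0.185, 3.136, -0.0]
ft_force: [-0.6, 0.9, 0.3]
grip_width: 0.019
grip_force: 0.0
time: 1.98
position: [0.5089, 0.0627, 0.1824]
tool_rot: [0.197, -3.135, -0.002]
ft_force: [-1.6, 1.2, -0.3]
grip_width: 0.005
grip_force: 0.0
1.975 [0.50890578 0.06271862 0.18240678] [-1.58594911  1.24304488 -0.26015551] [-0.12498557  0.99215801  0.00103997]
```

```bash
python3 -m crank '[[0,0.025,-0.022,0,0],[0,0.025,-0.022,-0.15,0],[0,0.025,-0.022,-0.3,0],[0,0.025,-0.022,-0.33,0],[0,0.025,-0.022,-0.33,0]]'
python3 - <<'E'
from h import *
im=get_image("top")[:,:,::-1]; sc=get_image("scene")[:,:,::-1]
a=cv2.resize(im[205:345,215:385],(680,560),interpolation=3)
b=cv2.resize(sc[130:330,200:400],(600,600),interpolation=3)
cv2.imwrite("pics/p1.png",cv2.resize(np.hstack([cv2.resize(sc[130:330,210:360],(420,560)),cv2.resize(im[215:345,255:345],(380,560))]),(800,560)))
E
```

```text
time: 2.6
position: [0.5145, 0.0562, 0.1171]
tool_rot: [-0.193, 3.135, 0.0]
ft_force: [0.9, 0.1, 0.7]
grip_width: 0.007
grip_force: 0.0
```

View pics/p1.png

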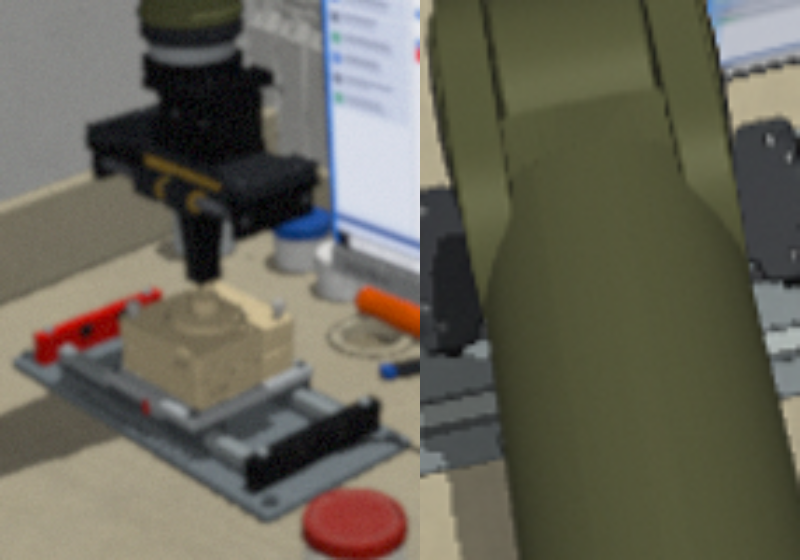

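Fingertips (about 203,275 left panel) are directly over the boss (203,300), clear of the screws and monitor. Pressing slowly.

```bash
python3 -m crank '[[0,0,0,-0.01,0],[0,0,0,-0.02,0],[0,0,0,-0.03,0],[0,0,0,-0.04,0],[0,0,0,-0.04,0]]'
python3 -m crank '[[0,0,0,-0.01,0],[0,0,0,-0.02,0],[0,0,0,-0.03,0],[0,0,0,-0.035,0],[0,0,0,-0.035,0]]'
```

```text
time: 3.32
position: [0.514, 0.0555, 0.1083]
tool_rot: [0.192, -3.135, 0.0]
ft_force: [-0.9, 0.4, -0.1]
grip_width: 0.006
grip_force: 0.0
time: 3.95
position: [0.5143, 0.0556, 0.1021]
tool_rot: [-0.192, 3.135, 0.0]
ft_force: [-1.3, -0.4, 4.9]
grip_width: 0.007
grip_force: 2.5
```

```bash
for i in 1; do python3 -m crank '[[0,0,0,-0.005,0],[0,0,0,-0.01,0],[0,0,0,-0.015,0],[0,0,0,-0.015,0]]'; done
python3 -m crank '[[0,0,0,-0.005,0],[0,0,0,-0.01,0],[0,0,0,-0.015,0],[0,0,0,-0.015,0]]'
```

```text
time: 4.45
position: [0.5144, 0.0556, 0.1004]
tool_rot: [-0.192, 3.136, 0.001]
ft_force: [-4.6, -0.5, 13.8]
grip_width: 0.006
grip_force: 6.8
time: 4.95
position: [0.5145, 0.0556, 0.1002]
tool_rot: [-0.191, 3.136, 0.003]
ft_force: [-12.5, -2.2, 32.1]
grip_width: 0.008
grip_force: 16.0
```

The pad stopped at z 0.1002 under 32 N, so it is home. I'll lift and move to the left side of the box.

```bash
python3 -m crank '[[0,0,0,0.05,0],[0,0,0,0.225,0],[0,-0.07,0.2,0.225,0],[0,-0.15,0.42,0.225,0],[0,-0.15,0.42,0.225,0]]'
python3 -m crank '[[0,0,0,-0.1,0],[0,0,0,-0.2,0],[0,0,0,-0.3,0],[0,0,0,-0.4,0],[0,0,0,-0.4,0]]'
python3 - <<'E'
from h import *
s=get_state()["position"]; print(s, [(np.array(s)[:2]-[.5114,.0676])@v for v in ([.9927,.121],[-.121,.9927])])
E
```

```text
time: 5.58
position: [0.4826, 0.1438, 0.1401]
tool_rot: [0.203, -3.134, -0.002]
ft_force: [-0.8, 0.6, -0.3]
grip_width: 0.005
grip_force: 0.0
time: 6.2
position: [0.4831, 0.1381, 0.0589]
tool_rot: [0.19, -3.132, 0.003]
ft_force: [0.5, -0.4, 0.4]
grip_width: 0.004
grip_force: 0.0
[0.48305268 0.13812622 0.05889924] [np.float64(-0.019606710943334528), np.float64(0.07344140287460788)]
```

```bash
python3 -m crank '[[0,0.005,-0.04,0,0],[0,0.01,-0.09,0,0],[0,0.017,-0.14,0,0],[0,0.024,-0.19,0,0],[0,0.03,-0.24,0,0]]'
python3 -m crank '[[0,0.005,-0.04,0,0],[0,0.01,-0.08,0,0],[0,0.013,-0.11,0,0],[0,0.017,-0.14,0,0],[0,0.017,-0.14,0,0]]'
```

```text
time: 6.82
position: [0.4906, 0.0923, 0.0612]
tool_rot: [-0.193, 3.135, 0.003]
ft_force: [-0.8, 4.5, 2.6]
grip_width: 0.004
grip_force: 2.4
time: 7.45
position: [0.4936, 0.0622, 0.0603]
tool_rot: [0.19, -3.136, 0.002]
ft_force: [0.2, 0.5, 0.7]
grip_width: 0.007
grip_force: 0.3
```

```bash
python3 -m crank '[[0,0.001,-0.01,0,0],[0,0.002,-0.02,0,0],[0,0.003,-0.03,0,0],[0,0.003,-0.03,0,0]]'
python3 -m crank '[[0,0.001,-0.01,0,0],[0,0.002,-0.02,0,0],[0,0.003,-0.03,0,0],[0,0.003,-0.03,0,0]]'
```

```text
time: 7.95
position: [0.494, 0.0573, 0.0603]
tool_rot: [0.191, -3.135, 0.001]
ft_force: [0.6, 3.6, -0.1]
grip_width: 0.006
grip_force: 1.4
time: 8.45
position: [0.4942, 0.0551, 0.0604]
tool_rot: [0.195, -3.135, -0.007]
ft_force: [0.1, 11.2, -2.8]
grip_width: 0.007
grip_force: 5.3
```

```bash
python3 -m crank '[[0,0.001,-0.01,0,0],[0,0.002,-0.02,0,0],[0,0.003,-0.03,0,0],[0,0.003,-0.03,0,0],[0,0.003,-0.03,0,0]]'
python3 - <<'E'
from h import *
s=get_state(); print(s["position"],s["ft_force"])
im=get_image("top")[:,:,::-1]; sc=get_image("scene")[:,:,::-1]
cv2.imwrite("pics/p2.png",np.hstack([cv2.resize(sc[215:315,220:370],(420,280),interpolation=3),cv2.resize(im[225:345,215:385],(380,280),interpolation=3)]))
E
```

```text
time: 9.07
position: [0.4942, 0.055, 0.0604]
tool_rot: [0.2, -3.134, -0.017]
ft_force: [-0.9, 23.1, -3.3]
grip_width: 0.005
grip_force: 11.0
[0.49424783 0.05499053 0.0604426 ] [-0.86742205 23.1390819  -3.28988098]
```

View pics/p2.png

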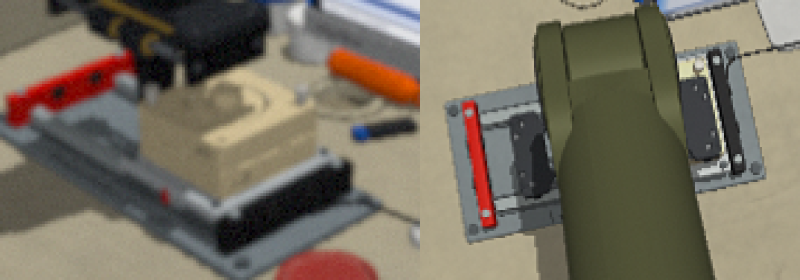

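Carriage is against the black stop (right panel about 735,110), with 23 N and no motion. Now going round to the right side.

```bash
python3 -m crank '[[0,-0.015,0.1,0,0],[0,-0.015,0.12,0.15,0],[0,-0.015,0.12,0.4,0],[0,-0.015,0.12,0.4,0]]'
python3 -m crank '[[0,0.03,-0.3,0,0],[0,0.07,-0.6,0,0],[0,0.1,-0.82,0,0],[0,0.1,-0.82,0,0],[0,0.1,-0.82,0,0]]'
python3 -m crank '[[0,0,0,-0.1,0],[0,0,0,-0.2,0],[0,0,0,-0.3,0],[0,0,0,-0.4,0],[0,0,0,-0.4,0]]'
```

```text
time: 9.68
position: [0.4952, 0.0682, 0.1444]
tool_rot: [-0.189, 3.129, -0.0]
ft_force: [1.0, -0.5, 0.6]
grip_width: 0.006
grip_force: 0.0
time: 10.3
position: [0.5115, -0.0945, 0.1397]
tool_rot: [0.191, -3.134, -0.0]
ft_force: [-0.6, 0.9, 0.9]
grip_width: 0.001
grip_force: 0.0
time: 10.92
position: [0.5106, -0.0927, 0.0588]
tool_rot: [0.196, -3.131, -0.001]
ft_force: [-0.1, 0.3, 0.7]
grip_width: 0.001
grip_force: 0.0
```

```bash
python3 -m crank '[[0,-0.004,0.03,0,0],[0,-0.008,0.07,0,0],[0,-0.014,0.11,0,0],[0,-0.02,0.16,0,0],[0,-0.025,0.21,0,0]]'
python3 -m crank '[[0,-0.006,0.05,0,0],[0,-0.012,0.1,0,0],[0,-0.018,0.15,0,0],[0,-0.024,0.2,0,0],[0,-0.03,0.25,0,0]]'
python3 -m crank '[[0,-0.006,0.05,0,0],[0,-0.012,0.1,0,0],[0,-0.018,0.15,0,0],[0,-0.024,0.19,0,0],[0,-0.028,0.23,0,0]]'
```

```text
time: 11.55
position: [0.5076, -0.0537, 0.0609]
tool_rot: [-0.191, 3.135, -0.004]
ft_force: [-0.5, -5.2, 1.7]
grip_width: 0.005
grip_force: 2.4
time: 12.18
position: [0.5012, -0.0018, 0.0606]
tool_rot: [0.192, -3.135, -0.0]
ft_force: [-1.8, -4.9, 4.0]
grip_width: 0.003
grip_force: 2.6
time: 12.8
position: [0.4954, 0.0441, 0.0605]
tool_rot: [0.192, -3.135, 0.0]
ft_force: [-2.0, -4.7, 3.8]
grip_width: 0.004
grip_force: 2.6
```

```bash
python3 -m crank '[[0,-0.004,0.03,0,0],[0,-0.007,0.06,0,0],[0,-0.01,0.08,0,0],[0,-0.012,0.1,0,0],[0,-0.014,0.12,0,0]]'
python3 -m crank '[[0,-0.001,0.01,0,0],[0,-0.002,0.02,0,0],[0,-0.003,0.03,0,0],[0,-0.003,0.03,0,0]]'
```

```text
time: 13.42
position: [0.4926, 0.0676, 0.0604]
tool_rot: [0.191, -3.135, 0.0]
ft_force: [-1.9, -4.6, 3.2]
grip_width: 0.005
grip_force: 2.4
time: 13.92
position: [0.4921, 0.0739, 0.0603]
tool_rot: [0.192, -3.135, -0.0]
ft_force: [-1.5, -3.6, 1.6]
grip_width: 0.006
grip_force: 1.4
```

```bash
python3 -m crank '[[0,-0.001,0.01,0,0],[0,-0.002,0.02,0,0],[0,-0.003,0.03,0,0],[0,-0.003,0.03,0,0]]'
python3 -m crank '[[0,-0.001,0.01,0,0],[0,-0.002,0.02,0,0],[0,-0.003,0.03,0,0],[0,-0.003,0.03,0,0]]'
```

```text
time: 14.42
position: [0.4917, 0.0769, 0.0603]
tool_rot: [0.19, -3.135, 0.005]
ft_force: [-0.4, -9.0, 2.1]
grip_width: 0.004
grip_force: 4.7
time: 14.92
position: [0.4917, 0.077, 0.0603]
tool_rot: [0.185, -3.135, 0.016]
ft_force: [-1.8, -21.4, 3.9]
grip_width: 0.0
grip_force: 10.8
```

21 N with no motion and 140 mm of stroke is consistent with the red stop. I'll back off, lift clear and check.

```bash
python3 -m crank '[[0,0.004,-0.03,0,0],[0,0.015,-0.14,0,0],[0,0.015,-0.16,0.2,0],[0,0.015,-0.16,0.5,0],[0,0.015,-0.16,0.8,0]]'
python3 -m crank '[[0,-0.15,0.4,0,0],[0,-0.3,0.9,0,0],[0,-0.3,1,0,0],[0,-0.3,1,0,0],[0,-0.3,1,0,0]]'
python3 -m crank '[[0,-0.15,0.4,0,0],[0,-0.3,0.9,0,0],[0,-0.3,1,0,0],[0,-0.3,1,0,0],[0,-0.3,1,0,0]]'
python3 - <<'E'
from h import *
im=get_image("top")[:,:,::-1]; sc=get_image("scene")[:,:,::-1]
cv2.imwrite("pics/p3.png",np.hstack([cv2.resize(sc[200:400,210:430],(400,364),interpolation=3),cv2.resize(im[170:352,160:360],(400,364),interpolation=3)]))
E
```

```text
time: 15.55
position: [0.4946, 0.0554, 0.2226]
tool_rot: [-0.193, 3.134, 0.004]
ft_force: [0.9, -0.3, -0.2]
grip_width: 0.004
grip_force: 0.0
time: 16.18
position: [0.4332, 0.257, 0.2207]
tool_rot: [-0.2, 3.135, 0.003]
ft_force: [-0.2, 0.2, 0.1]
grip_width: 0.005
grip_force: 0.0
time: 16.8
position: [0.3744, 0.4539, 0.2202]
tool_rot: [0.193, -3.136, 0.0]
ft_force: [0.7, -1.1, 0.1]
grip_width: 0.007
grip_force: 0.0
```

View pics/p3.png

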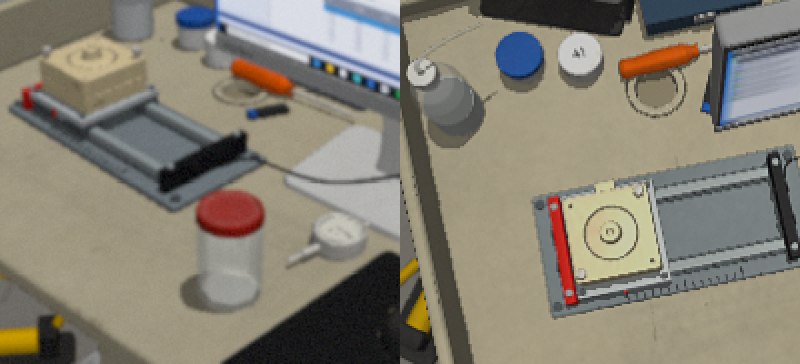

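Carriage is against the red stop (562,250 in the right half), the pad's rim is flush, and the bystanders look undisturbed. One quick numeric check before handing in.

```bash
python3 - <<'E'
from h import *
q=at("top",160+210/2-.25,170+232/2-.25,.1);d=q[:2]-[.5114,.0676];print(q,d@[.9927,.121],d@[-.121,.9927])
g=cv2.absdiff(get_image("top")[:,:,::-1],cv2.imread("pics/top0.png")).max(2)
for n,(u,v) in dict(wash=(180,215),grease=(220,197),tin=(250,197),tool=(290,200),gauge=(425,253),jar=(437,305)).items(): print(n,(g[v-14:v+15,u-14:u+15]>50).sum())
E
```

```text
[0.50278286 0.13712505 0.1       ] -0.00014170734752257108 0.07006019473591812
wash 3
grease 0
tin 0
tool 1
gauge 0
jar 0
```

```bash
python3 -c "
from bench import *
print(close_job())"
```

```text
the job is handed in; nothing more can be done
None
```

The pad is pressed fully home and the carriage went right up to the black stop, then back to the red stop, where it rests (measured at +70 mm). I commanded at most about 10 cm/s during the strokes and left the other items where they were; the job is handed in at about 17 s, with no verdict returned.

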